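# Pump up the hand pump until its indicator pin is out, then shut the valve lever

## Robot

A 6-joint arm with a two-finger parallel gripper is mounted at the origin on a cart in front of the work surface, level with it; the furniture and walls round the work are solid. World frame = base frame: x ahead of the robot, y to its left, z up, the work surface at z = 0. Lengths are in m, angles in degrees, forces in N, time in s.
With the tool pointing down it reaches from about 0.375 to 0.9 m from the base axis. Payload 3.1 kg.
Tool frame: the origin (TCP) lies midway between the tips of the shut fingers; the grasp point (between the pads) lies 19 mm behind it; z points along the fingers, y is the direction in which the jaws open and shut (so a half turn about z gives the same grasp; the last joint's range is limited). The gripper opens to 87 mm and grips with 3 to 60 N. Pads are 19 mm wide; open, the fingers measure 117 mm over their backs; the gripper's body (75 mm by 190 mm) begins 51 mm behind the grasp point.
Start: joints at [-79.899, 30.224, 82.088, -0, 67.689, -10.227], TCP at [0.217, -0.586, 0.223] pointing down, gripper open.
Joint ranges: [-176.69, 176.69], [-43.24, 126.21], [12.49, 139.97], [-82, 262], [0, 151.66], [-163.58, 163.58]. Speed limits (degrees/s): [159.86, 159.86, 180, 180, 180, 180].

## Interface

Orientations are given as a 3x3 rotation matrix whose columns are the frame's x, y, z axes.
In Python, from rig import bot, capture, get_calibration gives the robot as it stands.
- The arm moves only by the tool play_rows, never from a script. Its arguments are lists of equal length, an entry for each row: "fingers": the closure in counts, from 0 (fully open) to 255 (shut); "linear": the shift along the tool's x, y, z in mm, a list of three; "rot": the turn, a rotation vector about the tool's x, y, z in degrees, a list of three. A call has 1 to 20 rows; each row is the pose to reach, as a shift and turn from the pose commanded when the call began, along the tool's axes at that moment; what a row does not reach only later rows make up. A row lasts 1/10 s, in which the tool goes at most 50 mm and 8.59 degrees, less where a joint would pass 70% of its speed; a pose out of reach is approached as far as the arm can. A call with a gripper value outside its range is refused whole. The fingers move at their own pace and stop on an object; the grip force is fixed at half the most. Time passes only in rows, so rows that repeat a pose let the fingers close. It gives the time, the measured TCP pose, the force and the opening at its end, in the units of the state.
- bot.read_state(): the state, without advancing time (a new reading comes with each control period).
- capture(name): name is "scene" or "top" or "wrist"; returns the picture (400x640x3 uint8, red, green, blue); there is no depth.
- get_calibration(name): a dict with "vfov" (degrees; the focal length in pixels is half the picture's height over the tangent of half this angle, whatever the lens; pixels are square), "cx", "cy" (the principal point, pixels), "camera_from_world" (4x4, takes a point from world to camera coordinates). Camera axes: x right, y down, z forward; pixel columns grow to the right and rows downward; lengths in m; the calibration is good to about 2 mm. A picture is of the moment at which its call begins: read the wrist's pose just before it. get_calibration takes no time and is no camera call; for the wrist camera it gives the pose at the moment of the call.
- bot.hand_in(): hands the job in, once; it reports no verdict.
The state is a dict: "time_s": time; "joint_positions": joint angles; "qvel": joint speeds; "tau": joint torques, N m; "position": TCP position; "tcp_rot": TCP orientation; "force": force on the tool from outside, world axes, zero at the start; "moment": the same for the moment, N m; "opening": opening from 0.0 (shut) to 1.0 (fully open).
Only numpy, scipy, OpenCV 4.12 (cv2) and the standard library are available. Lean on these libraries where they do the work, as an engineer would, in place of code of your own. Each camera call takes 0.05 s, during which the arm holds its last target.

## Task

Charge the hand pump on the bench: push its round black plunger down with your fingertips in full strokes, letting it come all the way back up each time, until the orange indicator pin has popped fully out and the whole green band at its foot shows. Only then push the lever with the red ball all the way over to its other side, to shut the valve. Do not touch the pin itself, and leave the beaker, the petri dish and the marker pen where they are: nothing is to be picked up.

Things in the scene. Friction and masses are not known exactly. Their poses are not given: they have to be found in the camera images.
- pump_unit: hand pump unit bolted to the bench, its -x side toward the robot: grey plate 130 x 230 x 12 mm; origin at the centre of its underside, z up. At y = +65 mm an aluminium barrel 60 mm across, top at z = 102 mm, under the black plunger; at the origin a white tower 44 x 40 mm with the pin, its dark collar's top at z = 83 mm; at y = -75 mm the lever's grey block, 70 x 50 mm, top at z = 37 mm
- plunger_top (a point): centre of the flat top of the plunger's black mushroom button (button 56 mm across, flat top 28 mm across, 148 mm above the bench when up); moves with it
- plunger (a joint): plunger travel in m: 0 = fully up, 0.025 = fully down at a firm stop. A spring brings it up again by itself, within about half a second; it pushes back with about 4 N at the top and 10 N at the bottom (12 N while the pin is driven).
- pin_tip (a point): centre of the top of the orange indicator pin (11 mm across), which rises from the tower's collar; moves with it. Fully out it stands 40 mm above the collar (123 mm above the bench) and the 5 mm green band at its foot is wholly above the collar
- pin (a joint): how far the pin is out (m), 0.030 = fully. A ratchet drives it: it climbs on the down stroke, stays on the up stroke, and gains about 7 mm a full stroke (the first 3 to 11 mm). It starts up to 15 mm out, so two to four full strokes are needed. A stroke under three quarters, or begun before the plunger is back up, may gain nothing. Once fully out it stays; further strokes change nothing
- lever_tip (a point): centre of the red ball, 26 mm across, at the end of the valve lever: a steel rod 80 mm long that pivots about the unit's y axis at y = -75 mm, z = 34 mm in the unit's frame
- lever (a joint): valve lever angle in rad: 0 = open, leaning toward the unit's -x side, ball 38 mm to -x of the pivot and 104 mm above the bench; 1.0 = shut, leaning as far to +x, against a stop. The ball is 114 mm above the bench midway. It starts at 0 to 0.2, needs about 1 N at the ball and stays where it is left
- beaker: clear grey plastic beaker, 72 mm across, 90 mm high, standing loose near the pump barrel; origin at the centre of its underside
- petri_1: closed beige petri dish, 91 mm across, 14 mm high, loose on the bench near the lever; origin at the centre of its underside
- marker_2: white marker pen with a red cap, 143 mm long along its y axis, 14 mm thick, loose on the bench to the right of the petri dish; origin under its middle

How it is judged:
By the outcome, as a careful person would: the job done as asked, in the order asked, and still so for the second after the job is handed in, with the robot touching nothing.
It also fails if it takes over 58 s, if anything falls off the work surface, if the arm or the gripper's body presses on something with over 40 N, if the wrist force passes 120 N, or if a joint passes its speed limit or range.

## Working session

There is one attempt and no reset: what is moved stays moved. The work goes in short steps, Python scripts to look and compute and a tool call to move; the robot and the scene stay as the last step left them, time stands still between calls to the robot, and variables do not carry over. Pictures are saved under pics/ and viewed, and the job is handed in when it is done.

Besides the shell and the picture viewer there is one more tool, called after ">>>" in YAML: its name, and indented under it one key for each argument. play_rows: Moves the arm, as the interface text tells. Its arguments: {"type":"object","properties":{"fingers":{"type":"array"},"linear":{"type":"array"},"rot":{"type":"array"}},"required":["fingers","linear","rot"]}

```bash
mkdir -p pics; ls; python3 - <<'E'
from rig import bot, capture, get_calibration
import cv2,numpy as np
s=bot.read_state(); print(s['time_s'],s['position'],s['tcp_rot'],s['force'],s['opening'])
for n in ('scene','top'):
    c=get_calibration(n); print(n,c['vfov'],c['cx'],c['cy'],np.round(c['camera_from_world'],3).tolist(), {k for k in c})
    cv2.imwrite(f'pics/{n}0.png',capture(n)[:,:,::-1])
E
```

```text
pics
0.0 [ 0.21701305 -0.58534492  0.22158595] [[ 9.37728869e-01  3.47367877e-01 -3.55390049e-04]
 [ 3.47367837e-01 -9.37726624e-01  2.08899503e-03]
 [ 3.92391058e-04 -2.08236202e-03 -9.99997755e-01]] [-0.25776131 -0.44550177  0.40493112] 0.9995165110674499
scene 56.02221837935438 320.67189328059 201.49746955621086 [[-0.487, -0.873, 0.004, 0.232], [-0.513, 0.283, -0.81, 0.361], [0.707, -0.397, -0.586, 0.937], [0.0, 0.0, 0.0, 1.0]] {'cy', 'camera_from_world', 'vfov', 'cx'}
top 42.52331923009396 311.96721275048134 192.69957611217572 [[0.025, -1.0, -0.015, -0.002], [-0.996, -0.023, -0.081, 0.512], [0.081, 0.017, -0.997, 1.422], [0.0, 0.0, 0.0, 1.0]] {'cy', 'camera_from_world', 'vfov', 'cx'}
```

View pics/scene0.png

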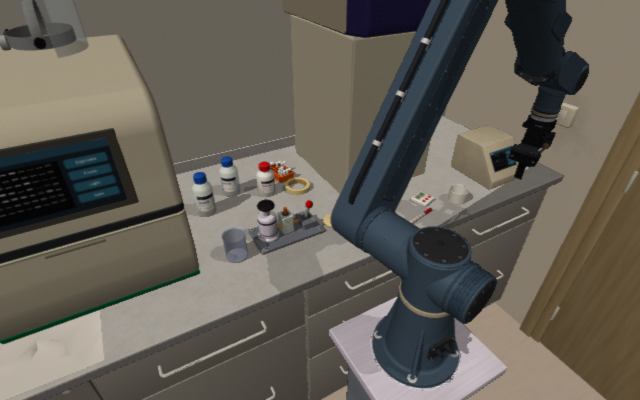

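View pics/top0.png

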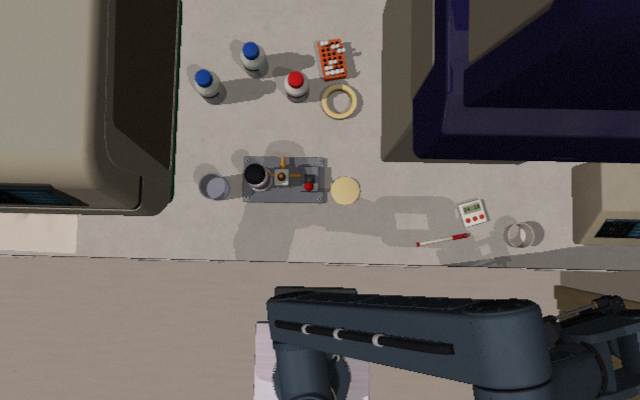

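The scene view shows the pump at about (285,225): barrel, orange pin, red ball, with the beaker to its left at (235,245). In the top view the plunger is at (257,176), the red ball at (308,186) and the petri dish at (345,190). I'll enlarge both.

```bash
python3 - <<'E'
import cv2,numpy as np
a=cv2.imread('pics/top0.png')[140:220,190:370]; b=cv2.imread('pics/scene0.png')[180:280,210:360]
cv2.imwrite('pics/z1.png',np.vstack([cv2.resize(a,(720,320),interpolation=cv2.INTER_CUBIC)]))
cv2.imwrite('pics/z2.png',cv2.resize(b,(750,500),interpolation=cv2.INTER_CUBIC))
E
```

```text
(no output)
```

View pics/z1.png

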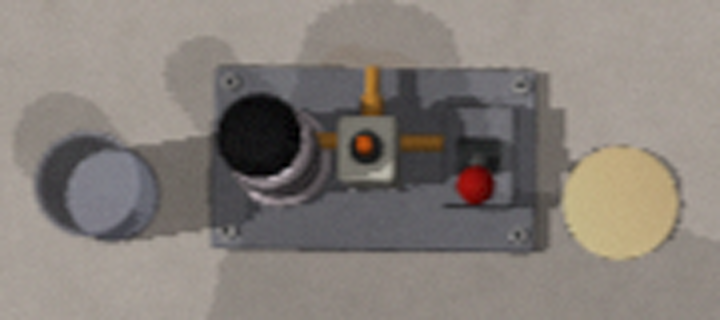

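View pics/z2.png

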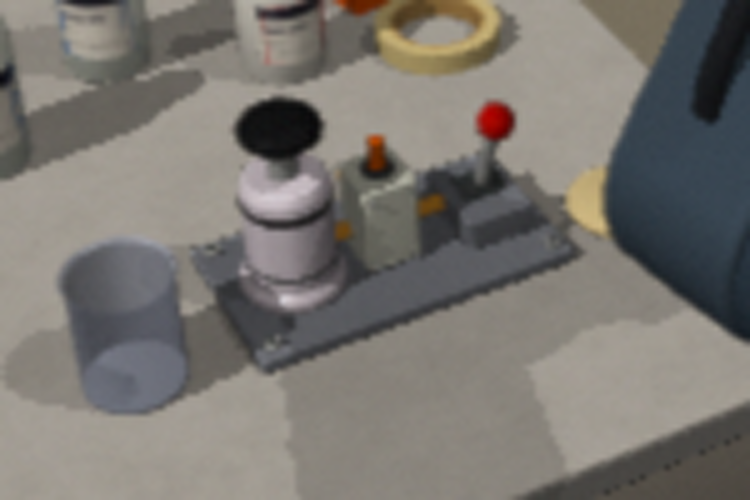

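```bash
cat > h.py <<'E'
import numpy as np,cv2
from rig import bot,capture,get_calibration
def cast(c,uv,z):
    f=200/np.tan(np.radians(c['vfov']/2)); T=np.array(c['camera_from_world']); R=T[:3,:3]; o=-R.T@T[:3,3]
    d=R.T@np.array([(uv[0]-c['cx'])/f,(uv[1]-c['cy'])/f,1]); return o+d*(z-o[2])/d[2]
def ray(c,uv):
    f=200/np.tan(np.radians(c['vfov']/2)); T=np.array(c['camera_from_world']); R=T[:3,:3]; o=-R.T@T[:3,3]
    d=R.T@np.array([(uv[0]-c['cx'])/f,(uv[1]-c['cy'])/f,1]); return o,d/np.linalg.norm(d)
def tri(rays):
    A=sum(np.eye(3)-np.outer(d,d) for o,d in rays); b=sum((np.eye(3)-np.outer(d,d))@o for o,d in rays)
    p=np.linalg.solve(A,b); return p,[np.linalg.norm((np.eye(3)-np.outer(d,d))@(p-o)) for o,d in rays]
def proj(c,p):
    f=200/np.tan(np.radians(c['vfov']/2)); T=np.array(c['camera_from_world']); q=T[:3,:3]@p+T[:3,3]
    return q[:2]/q[2]*f+[c['cx'],c['cy']]
def blob(m,box):
    x0,y0,x1,y1=box; mm=np.zeros(m.shape,np.uint8); mm[y0:y1,x0:x1]=m[y0:y1,x0:x1]
    n,l,st,ce=cv2.connectedComponentsWithStats(mm); i=1+np.argmax(st[1:,4]); return ce[i],st[i]
E
python3 - <<'E'
from h import *
T=cv2.imread('pics/top0.png')[:,:,::-1].astype(int); S=cv2.imread('pics/scene0.png')[:,:,::-1].astype(int)
ct,cs=get_calibration('top'),get_calibration('scene')
red=lambda I:((I[...,0]>100)&(I[...,1]<50)&(I[...,2]<60)).astype(np.uint8)
blk=lambda I:(I.max(2)<45).astype(np.uint8)
a,sa=blob(red(T),(295,170,325,200)); b,sb=blob(red(S),(295,190,325,215)); print('ball',a,sa,b,sb,tri([ray(ct,a),ray(cs,b)]))
a,sa=blob(blk(T),(235,155,275,195)); b,sb=blob(blk(S),(250,195,280,215)); print('btn',a,sa,b,sb,tri([ray(ct,a),ray(cs,b)]))
print('btn@135',cast(ct,a,.135),cast(cs,b,.135))
C=[cast(ct,(190+u/4,140+v/4),.012) for u,v in [(216,66),(536,70),(533,250),(210,247)]]
C=np.array(C)[:,:2];print(C, [np.linalg.norm(C[i]-C[(i+1)%4]) for i in range(4)],C.mean(0))
e=(C[0]-C[1])+(C[3]-C[2]); print('yaw',np.degrees(np.arctan2(-e[0],e[1])))
orr=lambda I:((I[...,0]>150)&(I[...,1]>40)&(I[...,1]<110)&(I[...,2]<60)).astype(np.uint8)
a,sa=blob(orr(T),(274,170,290,185));b,sb=blob(orr(S),(280,203,292,217));print('pin',a,sa,b,sb,tri([ray(ct,a),ray(cs,b)]))
for n,(u,v),z in [('petri',(621,202),.014),('beaker',(98,186),.09)]: print(n,cast(ct,(190+u/4,140+v/4),z))
E
```

```text
ball [307.26666667 185.68888889] [304 182   7   8  45] [308.36666667 203.5       ] [306 201   6   6  30] (array([0.52273902, 0.02110458, 0.11393909]), [np.float64(1.9369740939308037e-05), np.float64(1.936974093932905e-05)])
btn [254.2797619 173.5327381] [244 164  21  20 336] [265.54054054 205.43918919] [258 200  16  12 148] (array([0.54894517, 0.15863254, 0.13814213]), [np.float64(9.256524335090386e-05), np.float64(9.256524335087585e-05)])
btn@135 [0.54926869 0.15896061 0.135     ] [0.5530869  0.15730533 0.135     ]
[[ 0.61167545  0.20604699]
 [ 0.61387809 -0.02164497]
 [ 0.48585681 -0.0224321 ]
 [ 0.48258996  0.20573404]] [np.float64(0.22770261532183894), np.float64(0.1280236950237686), np.float64(0.22818952924269748), np.float64(0.12908587024055754)] [0.54850008 0.09192599]
yaw 0.6874149395739789
pin [280.4 175.2] [280 174   2   3   5] [284.5 207.5] [284 207   2   2   4] (array([0.55013512, 0.09391645, 0.10585347]), [np.float64(0.0007240288954485503), np.float64(0.000724028895448582)])
petri [ 0.52107497 -0.08363633  0.014     ]
beaker [0.51707534 0.27056813 0.09      ]
```

The measurements agree: plunger at about (0.548, 0.158), matching the unit's centre (0.5485, 0.092) plus 65 mm. Ball is at about (0.522, 0.02) and pin at (0.549, 0.093). Next I'll work out the travel shifts.

```bash
cat >> h.py <<'E'
def shift(*W):
    s=bot.read_state(); R=np.array(s['tcp_rot']); p=np.array(s['position'])
    for w in W: print(w,np.round(R.T@(np.array(w)-p)*1000,1))
    print('yawnow',np.degrees(np.arctan2(R[1,0],R[0,0])))
E
python3 - <<'E'
from h import *
shift((.42,-.25,.25),(.45,.1,.25),(.548,.157,.20))
R=np.array(bot.read_state()['tcp_rot']); print(np.degrees(cv2.Rodrigues(R.T@np.diag([1.,-1,-1]))[0].T))
ct=get_calibration('top'); print(cast(ct,(383,160),0),cast(ct,(573,165),0.1),cast(ct,(573,245),0.0))
E
```

```text
(0.42, -0.25, 0.25) [ 306.9 -244.1  -27.8]
(0.45, 0.1, 0.25) [ 456.6 -561.8  -27.1]
(0.548, 0.157, 0.2) [ 568.3 -581.1   23. ]
yawnow 20.330475218240043
[[-1.12969974e-01  7.51480114e-04  2.03304871e+01]]
[ 0.61224173 -0.1903436   0.        ] [ 0.59525181 -0.67974959  0.1       ] [ 0.38382328 -0.72498285  0.        ]
```

>>> play_rows:
  fingers: [255, 255, 255, 255, 255, 255, 255, 255, 255, 255, 255, 255, 255, 255, 255, 255, 255, 255, 255, 255]
  linear:
    - [40, -30, -10]
    - [80, -62, -20]
    - [120, -94, -28]
    - [158, -126, -28]
    - [197, -158, -28]
    - [236, -190, -28]
    - [275, -220, -28]
    - [307, -245, -28]
    - [326, -285, -28]
    - [345, -325, -28]
    - [363, -365, -28]
    - [382, -405, -28]
    - [400, -445, -28]
    - [420, -485, -28]
    - [438, -525, -28]
    - [457, -562, -28]
    - [494, -568, -28]
    - [531, -575, -10]
    - [568, -581, 15]
    - [568, -581, 23]
  rot:
    - [0, 0, 1]
    - [0, 0, 2]
    - [0, 0, 3]
    - [0, 0, 4]
    - [0, 0, 5]
    - [0, 0, 6]
    - [0, 0, 7]
    - [0, 0, 8]
    - [0, 0, 9]
    - [0, 0, 10]
    - [0, 0, 11]
    - [0, 0, 12]
    - [0, 0, 13]
    - [0, 0, 14]
    - [0, 0, 15]
    - [0, 0, 16]
    - [0, 0, 17]
    - [0, 0, 18]
    - [0, 0, 19.3]
    - [0, 0, 20.3]

```text
time_s: 2.1
position: [0.5506, 0.1579, 0.1966]
tcp_rot: [[1.0, 0.002, -0.0], [0.002, -1.0, 0.001], [-0.0, -0.001, -1.0]]
force: [-0.7, -0.7, -0.5]
opening: 0.005
```

```bash
python3 - <<'E'
from h import *
s=bot.read_state(); print(s['position'],s['force'])
S=capture('scene')[:,:,::-1]; cw=get_calibration('wrist'); W=capture('wrist')[:,:,::-1]
cv2.imwrite('pics/s1.png',cv2.resize(S[160:280,210:360],(750,600),interpolation=cv2.INTER_CUBIC)); cv2.imwrite('pics/w1.png',W)
E
```

```text
[0.55064874 0.15792344 0.19659605] [-0.66385203 -0.72701551 -0.46370896]
```

View pics/s1.png

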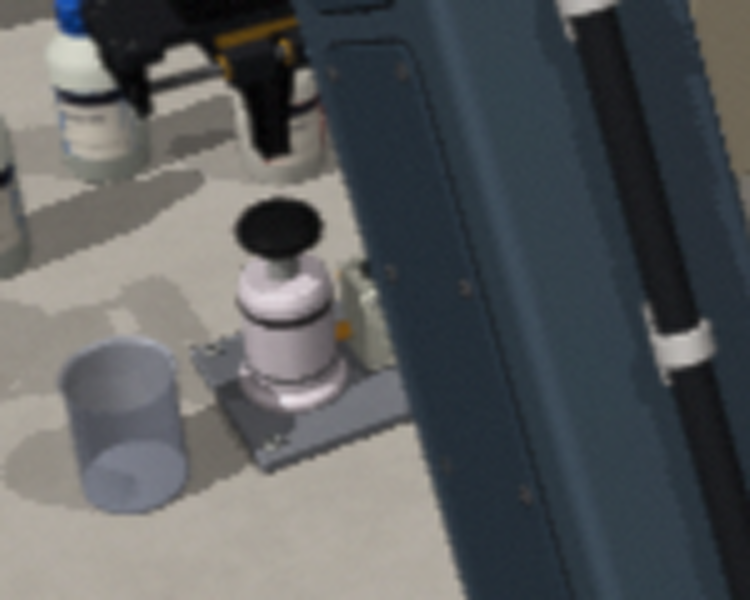

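View pics/w1.png

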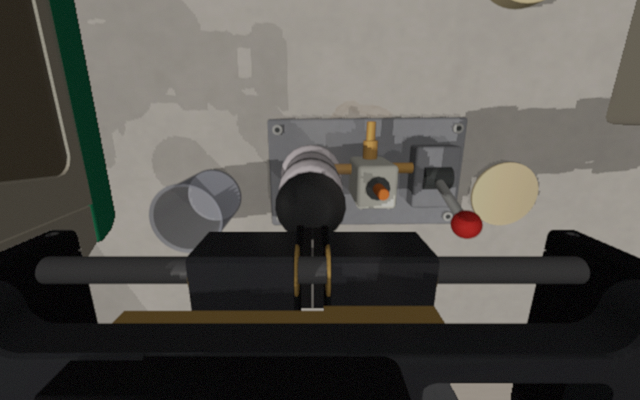

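The wrist view shows the fingers right over the black button at (311,200), the orange pin at (382,192) and the red ball at (466,224). I'll cross-check the plunger, pin and ball positions from this view.

```bash
python3 - <<'E'
from h import *
cw=get_calibration('wrist'); 
for p in [(.5485,.158,.140),(.5495,.158,.148),(.549,.093,.1),(.5225,.0205,.11),(.5485,.092,.083)]: print(p,proj(cw,np.array(p)))
W=cv2.imread('pics/w1.png')
cv2.imwrite('pics/w1z.png',cv2.resize(W[140:250,250:500],(800,352),interpolation=cv2.INTER_CUBIC))
print(cast(cw,(466,224),.108), cast(cw,(311,200),.14))
E
```

```text
(0.5485, 0.158, 0.14) [310.53460532 208.69230757]
(0.5495, 0.158, 0.148) [310.49423773 210.73409077]
(0.549, 0.093, 0.1) [381.81772335 194.66717006]
(0.5225, 0.0205, 0.11) [462.33725246 225.94954042]
(0.5485, 0.092, 0.083) [378.7901076 190.5077519]
[0.523622   0.01632946 0.108     ] [0.55559855 0.15764567 0.14      ]
```

View pics/w1z.png

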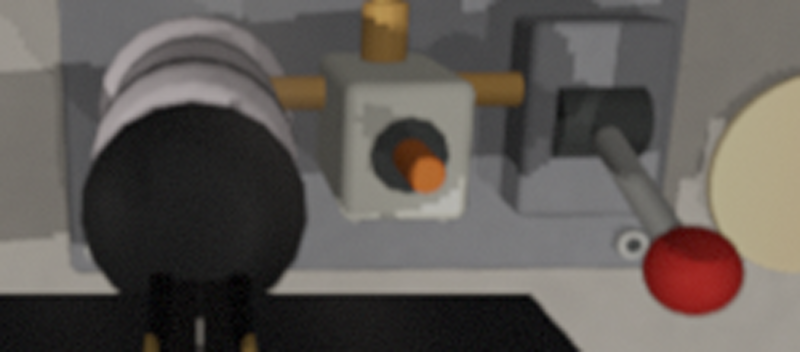

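>>> play_rows:
  fingers: [255, 255, 255, 255, 255, 255, 255, 255, 255, 255]
  linear:
    - [-1, 0, 15]
    - [-1, 0, 30]
    - [-1, 0, 40]
    - [-1, 0, 48]
    - [-1, 0, 55]
    - [-1, 0, 62]
    - [-1, 0, 68]
    - [-1, 0, 74]
    - [-1, 0, 74]
    - [-1, 0, 74]
  rot:
    - [0, 0, 0]
    - [0, 0, 0]
    - [0, 0, 0]
    - [0, 0, 0]
    - [0, 0, 0]
    - [0, 0, 0]
    - [0, 0, 0]
    - [0, 0, 0]
    - [0, 0, 0]
    - [0, 0, 0]

```text
time_s: 3.2
position: [0.5466, 0.1557, 0.1266]
tcp_rot: [[1.0, 0.001, -0.001], [0.001, -1.0, -0.001], [-0.001, 0.001, -1.0]]
force: [-2.7, -2.2, 9.5]
opening: 0.005
```

>>> play_rows:
  fingers: [255, 255, 255]
  linear:
    - [1, 0, 3]
    - [1, 0, 5]
    - [1, 0, 5]
  rot:
    - [0, 0, 0]
    - [0, 0, 0]
    - [0, 0, 0]

```text
time_s: 3.5
position: [0.5467, 0.1557, 0.1233]
tcp_rot: [[1.0, 0.001, -0.002], [0.001, -1.0, -0.001], [-0.002, 0.001, -1.0]]
force: [-7.6, -2.2, 20.1]
opening: 0.005
```

>>> play_rows:
  fingers: [255, 255, 255, 255, 255, 255, 255, 255]
  linear:
    - [0, 0, -12]
    - [0, 0, -26]
    - [1, 1, -46]
    - [1, 1, -46]
    - [1, 1, -46]
    - [1, 1, -46]
    - [1, 1, -46]
    - [1, 1, -46]
  rot:
    - [0, 0, 0]
    - [0, 0, 0]
    - [0, 0, 0]
    - [0, 0, 0]
    - [0, 0, 0]
    - [0, 0, 0]
    - [0, 0, 0]
    - [0, 0, 0]

```text
time_s: 4.3
position: [0.5484, 0.1551, 0.1656]
tcp_rot: [[1.0, 0.001, -0.002], [0.001, -1.0, -0.0], [-0.002, 0.0, -1.0]]
force: [-0.1, 0.7, 0.1]
opening: 0.009
```

```bash
cat > look.py <<'E'
from h import *
import sys
n=sys.argv[1]; s=bot.read_state(); print(s['time_s'],s['position'],s['force'])
cw=get_calibration('wrist'); W=capture('wrist'); cv2.imwrite(f'pics/{n}.png',cv2.resize(W[100:300,240:490,::-1],(750,600),interpolation=cv2.INTER_CUBIC))
I=W.astype(int); m=((I[...,0]>130)&(I[...,1]>30)&(I[...,1]<120)&(I[...,2]<70)&(I[...,0]>2*I[...,1])).astype(np.uint8)
u,v=proj(cw,np.array([.5485,.092,.1])); u,v=int(u),int(v)
c,st=blob(m,(u-25,v-30,u+25,v+30)); print('pin',c,st)
for z in (.083,.093,.1,.105,.11,.115,.12,.123): print(z,proj(cw,np.array([.549,.0925,z])))
E
python3 look.py w2
```

```text
4.3 [0.54842443 0.1550908  0.16562773] [-0.05369182  0.72892626  0.10238784]Traceback (most recent call last):
  File "look.py", line 7, in <module>
    c,st=blob(m,(u-25,v-30,u+25,v+30)); print('pin',c,st)
         ~~~~^^^^^^^^^^^^^^^^^^^^^^^^^
  File "h.py", line 17, in blob
    n,l,st,ce=cv2.connectedComponentsWithStats(mm); i=1+np.argmax(st[1:,4]); return ce[i],st[i]
                                                        ~~~~~~~~~^^^^^^^^^^
    return _wrapfunc(a, 'argmax', axis=axis, out=out, **kwds)
    return bound(*args, **kwds)
ValueError: attempt to get argmax of an empty sequence
```

View pics/w2.png

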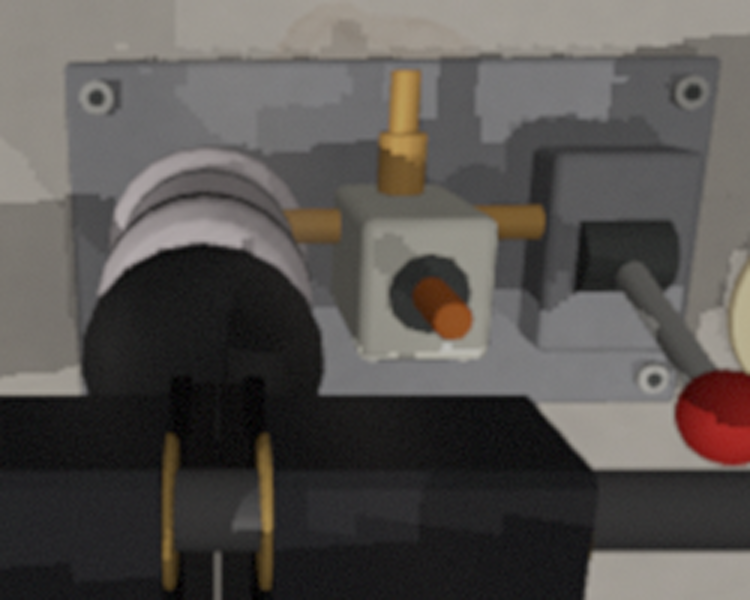

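The wrist view after stroke 1 shows the button back up and the pin longer, its tip at about (391,207) in full-image pixels. No green yet.

```bash
python3 - <<'E'
from h import *
cw=get_calibration('wrist')
for z in (.083,.093,.1,.105,.11,.115,.12,.123): print(z,proj(cw,np.array([.549,.0925,z])))
shift((.549,.157,.158),(.549,.157,.119))
E
sed -i '/^I=/,/^c,st/d' look.py
```

```text
0.083 [384.75773066 202.05378355]
0.093 [387.61307119 205.46526565]
0.1 [389.74877906 208.0169505 ]
0.105 [391.34959541 209.92956172]
0.11 [393.01765209 211.92250983]
0.115 [394.7572765 214.0009651]
0.12 [396.57317553 216.17055116]
0.123 [397.70144141 217.51857212]
(0.549, 0.157, 0.158) [ 0.5 -1.9  7.8]
(0.549, 0.157, 0.119) [ 0.5 -1.9 46.8]
yawnow 0.028766809283682387
```

>>> play_rows:
  fingers: [255, 255, 255, 255, 255, 255, 255, 255, 255]
  linear:
    - [0, -2, 10]
    - [0, -2, 18]
    - [0, -2, 25]
    - [0, -2, 32]
    - [0, -2, 38]
    - [0, -2, 43]
    - [0, -2, 47]
    - [0, -2, 47]
    - [0, -2, 47]
  rot:
    - [0, 0, 0]
    - [0, 0, 0]
    - [0, 0, 0]
    - [0, 0, 0]
    - [0, 0, 0]
    - [0, 0, 0]
    - [0, 0, 0]
    - [0, 0, 0]
    - [0, 0, 0]

```text
time_s: 5.25
position: [0.5489, 0.1574, 0.1232]
tcp_rot: [[1.0, 0.001, 0.001], [0.001, -1.0, 0.0], [0.001, -0.0, -1.0]]
force: [-6.1, -0.3, 26.0]
opening: 0.002
```

>>> play_rows:
  fingers: [255, 255, 255, 255, 255, 255, 255, 255]
  linear:
    - [0, 0, -12]
    - [0, 0, -26]
    - [0, 0, -46]
    - [0, 0, -46]
    - [0, 0, -46]
    - [0, 0, -46]
    - [0, 0, -46]
    - [0, 0, -46]
  rot:
    - [0, 0, 0]
    - [0, 0, 0]
    - [0, 0, 0]
    - [0, 0, 0]
    - [0, 0, 0]
    - [0, 0, 0]
    - [0, 0, 0]
    - [0, 0, 0]

```text
time_s: 6.05
position: [0.5484, 0.157, 0.1645]
tcp_rot: [[1.0, 0.0, -0.002], [0.0, -1.0, -0.0], [-0.002, 0.0, -1.0]]
force: [-0.3, -0.3, 0.3]
opening: 0.004
```

```bash
python3 look.py w3
```

```text
6.05 [0.54841078 0.1570099  0.1645474 ] [-0.25069859 -0.3184465   0.3473155 ]
0.083 [387.33973094 202.24051289]
0.093 [390.31184045 205.68255432]
0.1 [392.53561421 208.25793768]
0.105 [394.20284789 210.18878424]
0.11 [395.94048347 212.20116421]
0.115 [397.75307639 214.30035333]
0.12 [399.64558379 216.49209251]
0.123 [400.82167518 217.85414034]
```

View pics/w3.png

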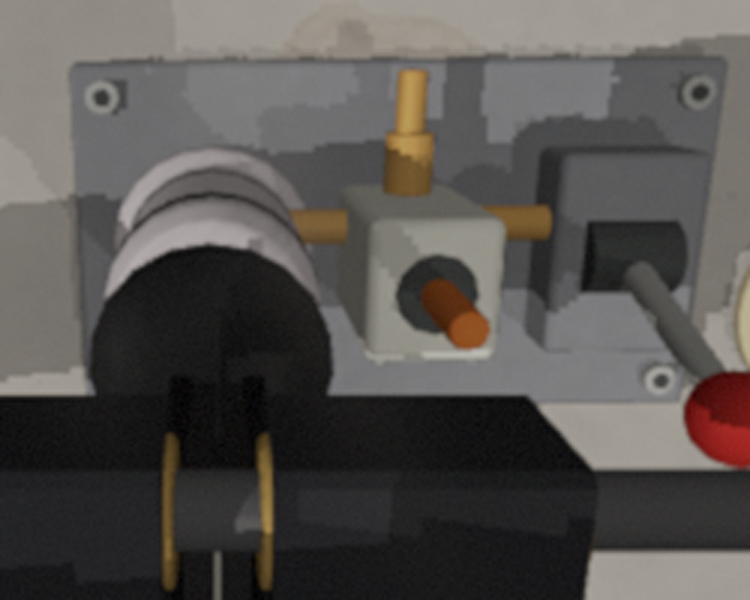

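The pin is longer again: tip at about (469,330) in the crop, collar at (437,293), no green. Going for stroke 3.

>>> play_rows:
  fingers: [255, 255, 255, 255, 255, 255, 255, 255, 255]
  linear:
    - [0, 0, 10]
    - [0, 0, 18]
    - [0, 0, 25]
    - [0, 0, 32]
    - [0, 0, 38]
    - [0, 0, 43]
    - [0, 0, 46]
    - [0, 0, 46]
    - [0, 0, 46]
  rot:
    - [0, 0, 0]
    - [0, 0, 0]
    - [0, 0, 0]
    - [0, 0, 0]
    - [0, 0, 0]
    - [0, 0, 0]
    - [0, 0, 0]
    - [0, 0, 0]
    - [0, 0, 0]

```text
time_s: 7.0
position: [0.549, 0.1571, 0.1233]
tcp_rot: [[1.0, 0.001, 0.002], [0.001, -1.0, -0.0], [0.002, 0.0, -1.0]]
force: [-6.8, -1.4, 26.7]
opening: 0.004
```

>>> play_rows:
  fingers: [255, 255, 255, 255, 255, 255, 255, 255]
  linear:
    - [0, 0, -12]
    - [0, 0, -26]
    - [0, 0, -46]
    - [0, 0, -46]
    - [0, 0, -46]
    - [0, 0, -46]
    - [0, 0, -46]
    - [0, 0, -46]
  rot:
    - [0, 0, 0]
    - [0, 0, 0]
    - [0, 0, 0]
    - [0, 0, 0]
    - [0, 0, 0]
    - [0, 0, 0]
    - [0, 0, 0]
    - [0, 0, 0]

```text
time_s: 7.8
position: [0.5484, 0.157, 0.1646]
tcp_rot: [[1.0, 0.0, -0.002], [0.0, -1.0, -0.0], [-0.002, 0.0, -1.0]]
force: [-0.2, -0.7, 0.1]
opening: 0.008
```

```bash
python3 look.py w4
```

```text
7.8 [0.54840857 0.15702905 0.16455878] [-0.19722296 -0.74028186  0.14604255]
0.083 [387.36061177 202.23447811]
0.093 [390.3335012  205.67651112]
0.1 [392.5578622  208.25189248]
0.105 [394.22553824 210.18273993]
0.11 [395.96363674 212.19512302]
0.115 [397.77671461 214.29431778]
0.12 [399.66973058 216.48606545]
0.123 [400.84613919 217.84811989]
```

View pics/w4.png

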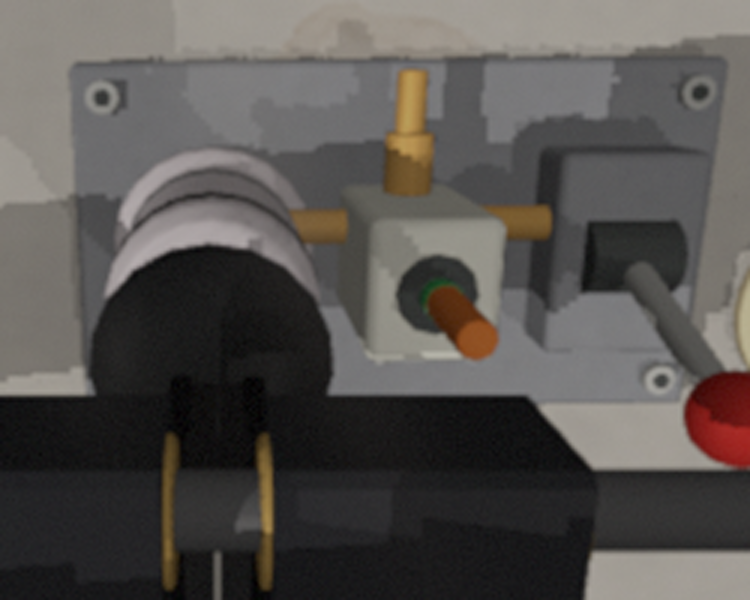

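Green now shows at the pin's foot, at (437,295) in the crop. The tip-to-collar offset matches 40 mm. One more stroke is harmless and will show whether it grows further.

>>> play_rows:
  fingers: [255, 255, 255, 255, 255, 255, 255, 255, 255]
  linear:
    - [0, 0, 10]
    - [0, 0, 18]
    - [0, 0, 25]
    - [0, 0, 32]
    - [0, 0, 38]
    - [0, 0, 43]
    - [0, 0, 46]
    - [0, 0, 46]
    - [0, 0, 46]
  rot:
    - [0, 0, 0]
    - [0, 0, 0]
    - [0, 0, 0]
    - [0, 0, 0]
    - [0, 0, 0]
    - [0, 0, 0]
    - [0, 0, 0]
    - [0, 0, 0]
    - [0, 0, 0]

```text
time_s: 8.75
position: [0.549, 0.1571, 0.1232]
tcp_rot: [[1.0, 0.001, 0.001], [0.001, -1.0, -0.0], [0.001, 0.0, -1.0]]
force: [-6.7, -0.1, 26.6]
opening: 0.002
```

>>> play_rows:
  fingers: [255, 255, 255, 255, 255, 255, 255, 255]
  linear:
    - [0, 0, -12]
    - [0, 0, -26]
    - [0, 0, -46]
    - [0, 0, -46]
    - [0, 0, -46]
    - [0, 0, -46]
    - [0, 0, -46]
    - [0, 0, -46]
  rot:
    - [0, 0, 0]
    - [0, 0, 0]
    - [0, 0, 0]
    - [0, 0, 0]
    - [0, 0, 0]
    - [0, 0, 0]
    - [0, 0, 0]
    - [0, 0, 0]

```text
time_s: 9.55
position: [0.5484, 0.157, 0.1646]
tcp_rot: [[1.0, 0.0, -0.002], [0.0, -1.0, -0.0], [-0.002, 0.0, -1.0]]
force: [-0.5, -0.4, -0.6]
opening: 0.003
```

```bash
python3 look.py w5
```

```text
9.55 [0.54840648 0.15702048 0.1645554 ] [-0.49804389 -0.37902036 -0.6269692 ]
0.083 [387.36044211 202.23520364]
0.093 [390.33331936 205.67723966]
0.1 [392.55767123 208.25262325]
0.105 [394.22534042 210.18347237]
0.11 [395.96343179 212.1958572 ]
0.115 [397.7765022  214.29505376]
0.12 [399.66951039 216.48680331]
0.123 [400.84591415 217.84885892]
```

View pics/w5.png

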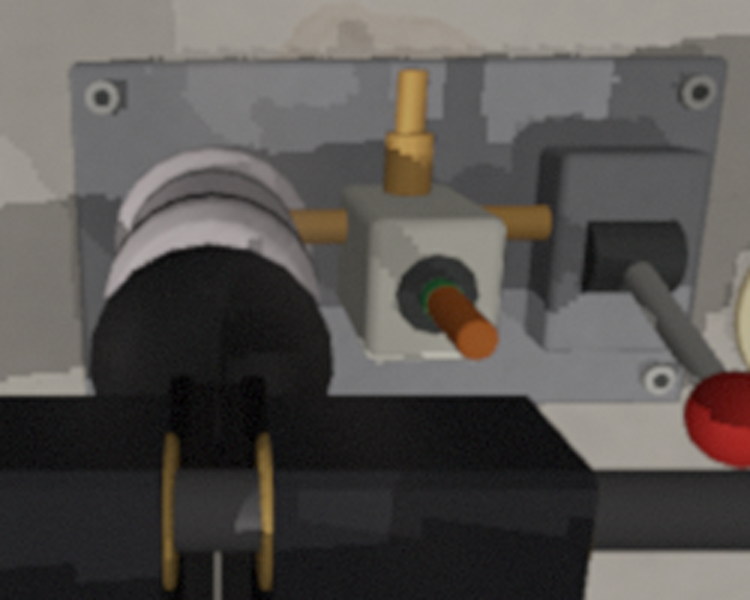

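>>> play_rows:
  fingers: [255, 255, 255, 255, 255, 255, 255, 255, 255, 255, 255, 255, 255, 255]
  linear:
    - [0, 0, -20]
    - [-20, 0, -35]
    - [-50, 20, -35]
    - [-83, 45, -35]
    - [-83, 80, -35]
    - [-83, 115, -35]
    - [-83, 140, -35]
    - [-83, 140, -10]
    - [-83, 140, 20]
    - [-83, 140, 45]
    - [-83, 140, 62]
    - [-83, 140, 70]
    - [-83, 140, 70]
    - [-83, 140, 70]
  rot:
    - [0, 0, 0]
    - [0, 0, 0]
    - [0, 0, 0]
    - [0, 0, 0]
    - [0, 0, 0]
    - [0, 0, 0]
    - [0, 0, 0]
    - [0, 0, 0]
    - [0, 0, 0]
    - [0, 0, 0]
    - [0, 0, 0]
    - [0, 0, 0]
    - [0, 0, 0]
    - [0, 0, 0]

```text
time_s: 11.0
position: [0.4665, 0.017, 0.0959]
tcp_rot: [[1.0, 0.001, 0.001], [0.001, -1.0, -0.0], [0.001, 0.0, -1.0]]
force: [0.2, 0.3, 0.2]
opening: 0.003
```

```bash
cat > look2.py <<'E'
from h import *
import sys
n=sys.argv[1]; s=bot.read_state(); print(s['time_s'],s['position'],s['force'])
for k in ('wrist','scene','top'):
    cv2.imwrite(f'pics/{n}_{k}.png',capture(k)[:,:,::-1])
w=cv2.imread(f'pics/{n}_wrist.png');t=cv2.resize(cv2.imread(f'pics/{n}_top.png')[140:220,190:370],(360,160),interpolation=cv2.INTER_CUBIC);c=cv2.resize(cv2.imread(f'pics/{n}_scene.png')[180:260,230:350],(280,160))
cv2.imwrite(f'pics/{n}.png',np.vstack([w,np.hstack([t,c])]))
E
python3 look2.py l1; python3 - <<'E'
import cv2,numpy as np
a=cv2.imread('pics/w4.png').astype(int);b=cv2.imread('pics/w5.png').astype(int)
d=abs(a-b).max(2)[260:370,400:510]; print(d.max(),d.mean(),abs(a-b).max(2)[60:200,400:700].mean())
E
```

```text
11.0 [0.46647368 0.01700122 0.09592941] [0.24242289 0.3364521  0.23021682]
15 1.691404958677686 1.266190476190476
```

View pics/l1.png

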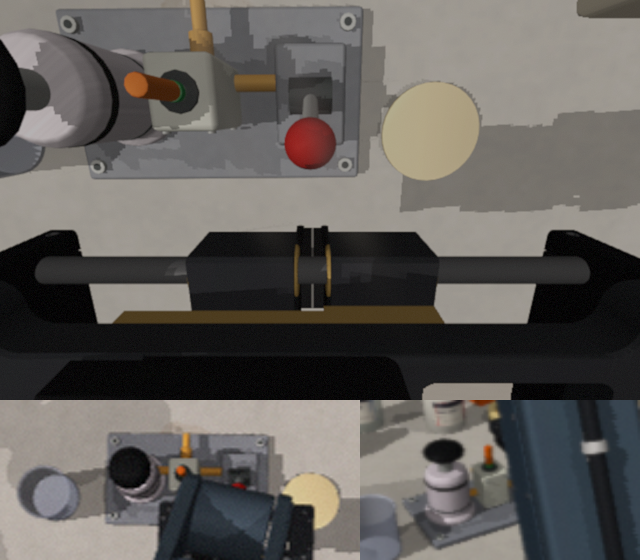

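Pin image is unchanged between strokes 3 and 4 (differences at noise level), so the pin is fully out. In the wrist view the fingers (313,240) line up with the ball (310,143). Next, push the lever.

>>> play_rows:
  fingers: [255, 255, 255, 255, 255, 255, 255, 255, 255, 255]
  linear:
    - [10, 0, 6]
    - [20, 0, 6]
    - [30, 0, 6]
    - [42, 0, 6]
    - [54, 0, 6]
    - [66, 0, 6]
    - [78, 0, 6]
    - [88, 0, 6]
    - [94, 0, 6]
    - [94, 0, 6]
  rot:
    - [0, 0, 0]
    - [0, 0, 0]
    - [0, 0, 0]
    - [0, 0, 0]
    - [0, 0, 0]
    - [0, 0, 0]
    - [0, 0, 0]
    - [0, 0, 0]
    - [0, 0, 0]
    - [0, 0, 0]

```text
time_s: 12.15
position: [0.5612, 0.017, 0.0894]
tcp_rot: [[1.0, 0.001, 0.001], [0.001, -1.0, -0.0], [0.001, 0.0, -1.0]]
force: [-0.5, -0.4, -0.3]
opening: 0.007
```

>>> play_rows:
  fingers: [255, 255, 255]
  linear:
    - [3, 0, 0]
    - [6, 0, 0]
    - [6, 0, 0]
  rot:
    - [0, 0, 0]
    - [0, 0, 0]
    - [0, 0, 0]

```text
time_s: 12.45
position: [0.566, 0.0171, 0.0895]
tcp_rot: [[1.0, 0.0, -0.0], [0.0, -1.0, 0.0], [-0.0, -0.0, -1.0]]
force: [-0.5, 0.8, -1.1]
opening: 0.004
```

```bash
python3 look2.py l2
```

```text
12.45 [0.56597335 0.0171314  0.0895116 ] [-0.53400275  0.79590977 -1.08381349]
```

View pics/l2.png

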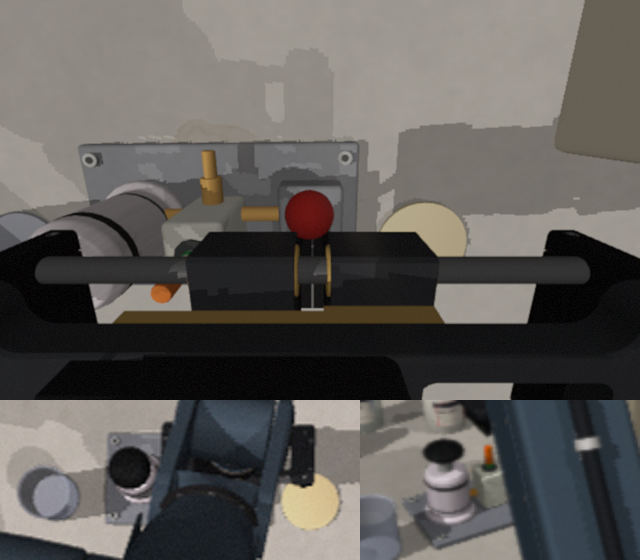

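The wrist view shows the ball (309,215) against the fingers, but the force is still low, so the stop isn't reached. I'll push in small steps.

>>> play_rows:
  fingers: [255, 255, 255]
  linear:
    - [2, 0, 0]
    - [4, 0, 0]
    - [4, 0, 0]
  rot:
    - [0, 0, 0]
    - [0, 0, 0]
    - [0, 0, 0]

```text
time_s: 12.9
position: [0.5687, 0.0172, 0.0893]
tcp_rot: [[1.0, 0.001, -0.003], [0.001, -1.0, 0.0], [-0.003, -0.0, -1.0]]
force: [-4.1, 0.3, 1.1]
opening: 0.004
```

>>> play_rows:
  fingers: [255, 255, 255]
  linear:
    - [2, 0, 0]
    - [4, 0, 0]
    - [4, 0, 0]
  rot:
    - [0, 0, 0]
    - [0, 0, 0]
    - [0, 0, 0]

```text
time_s: 13.2
position: [0.5691, 0.0173, 0.0891]
tcp_rot: [[1.0, 0.002, -0.011], [0.002, -1.0, 0.0], [-0.011, -0.0, -1.0]]
force: [-9.4, -1.5, 6.5]
opening: 0.011
```

It's at the stop: 9 N with no further movement. Backing off the same way, then up and clear.

>>> play_rows:
  fingers: [255, 255, 255, 255, 255, 255, 255, 255, 255, 255, 255, 255, 255, 255, 255, 255, 255, 255]
  linear:
    - [-15, 0, 0]
    - [-40, 0, 0]
    - [-70, 0, 0]
    - [-100, 0, 0]
    - [-115, 0, -30]
    - [-120, 0, -70]
    - [-120, 0, -110]
    - [-120, 0, -150]
    - [-125, 40, -150]
    - [-130, 80, -150]
    - [-135, 120, -150]
    - [-140, 160, -150]
    - [-145, 200, -150]
    - [-150, 240, -150]
    - [-155, 280, -150]
    - [-160, 310, -150]
    - [-160, 320, -150]
    - [-160, 320, -150]
  rot:
    - [0, 0, 0]
    - [0, 0, 0]
    - [0, 0, 0]
    - [0, 0, 0]
    - [0, 0, 0]
    - [0, 0, 0]
    - [0, 0, 0]
    - [0, 0, 0]
    - [0, 0, 0]
    - [0, 0, 0]
    - [0, 0, 0]
    - [0, 0, 0]
    - [0, 0, 0]
    - [0, 0, 0]
    - [0, 0, 0]
    - [0, 0, 0]
    - [0, 0, 0]
    - [0, 0, 0]

```text
time_s: 15.0
position: [0.4148, -0.3047, 0.2398]
tcp_rot: [[1.0, -0.002, 0.002], [-0.002, -1.0, -0.002], [0.002, 0.002, -1.0]]
force: [-0.4, -0.7, -0.1]
opening: 0.002
```

```bash
python3 look2.py l3; python3 - <<'E'
import cv2,numpy as np
from h import *
a=cv2.imread('pics/l3_scene.png')[175:275,210:360]; cv2.imwrite('pics/l3z.png',cv2.resize(a,(750,500),interpolation=cv2.INTER_CUBIC))
T=cv2.imread('pics/l3_top.png')[:,:,::-1].astype(int);m=((T[...,0]>100)&(T[...,1]<50)&(T[...,2]<60)).astype(np.uint8)
c,st=blob(m,(295,150,325,200)); print('ball',c,st,cast(get_calibration('top'),c,.104))
E
```

```text
15.0 [ 0.41477156 -0.3047452   0.23980249] [-0.39171634 -0.67009442 -0.10544643]
ball [307.95918367 161.42857143] [305 158   7   8  49] [0.58849652 0.02118427 0.104     ]
```

View pics/l3z.png

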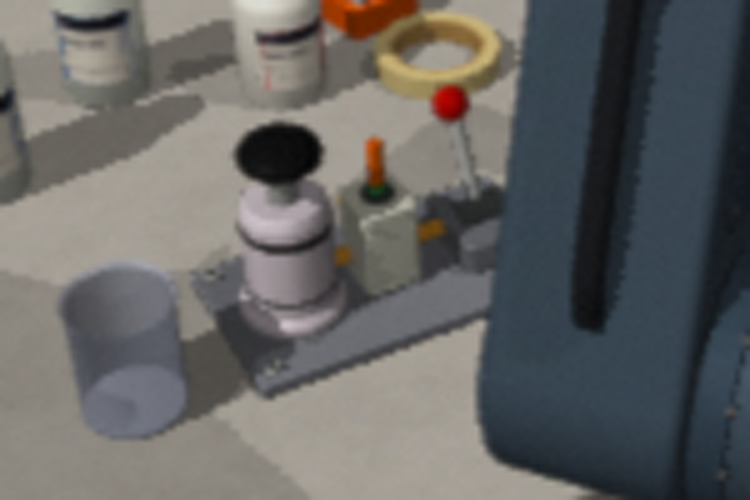

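View pics/l3.png

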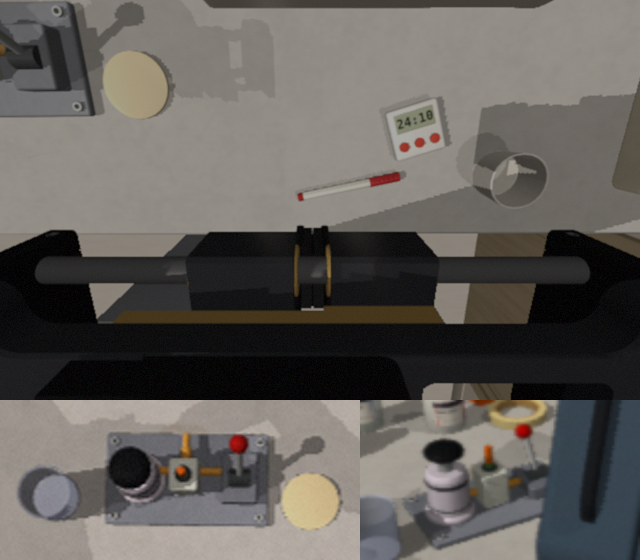

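The lever now leans to +x, with the ball at x = 0.588 (about 0.587 expected at the stop). The pin is out with green showing, the plunger is up, and the loose items haven't moved. Handing in.

```bash
python3 -c "
from rig import bot
print(bot.hand_in())"
```

```text
the job is handed in; nothing more can be done
None
```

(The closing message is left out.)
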